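# Stop the inspection carousel, index it by hand and reset the stop

## Robot

A 6-joint arm with a two-finger parallel gripper is mounted at the origin on a cart in front of the work surface, level with it; the furniture and walls round the work are solid. World frame = base frame: x ahead of the robot, y to its left, z up, the work surface at z = 0. Lengths are in m, angles in rad, forces in N, time in s.
With the tool pointing down it reaches from about 0.35 to 0.875 m from the base axis. Payload 4.2 kg.
Tool frame: the origin (TCP) lies at the very end of the fingers, on their centre line; the grasp point (between the pads) lies 19 mm behind it; z points along the fingers, y is the line along which they close (so a half turn about z gives the same grasp; the last joint's range is limited). The gripper opens to 85 mm and grips with 20 to 120 N. Pads are 22 mm wide; open, the fingers measure 114 mm over their backs; the gripper's body (76 mm by 85 mm) begins 54 mm behind the grasp point. The pads swing forward as they close: fully open they stand 13 mm farther back than shut.
Start: joints at [0.259, 0.385, 0.008, 0, -1.194, -0.259], TCP at [0.625, 0, 0.231] pointing down, gripper open.
Joint ranges: [-3.14, 3.14], [-1.21, 2.06], [-1.07, 1.41], [-3.16, 2.05], [-2.99, -0.16], [-3.1, 3.1]. Speed limits (rad/s): [2.79, 2.79, 3.14, 3.14, 3.14, 3.14].

## Interface

Orientations are given as [roll, pitch, yaw] about the fixed x, y, z axes, in that order (R = Rz(yaw) Ry(pitch) Rx(roll)).
In Python, from cell import robot, viewer gives the robot as it stands.
- The arm moves only by the tool move_arm, never from a script. Its argument "motion" is a list of rows, each a list of 5 numbers: the opening, from -1 (shut) to 1 (fully open), then the shift along the world's x, y, z in mm, then the turn about the world's z in degrees. A call has 1 to 20 rows; each row is the pose to reach, as a shift and turn from the pose commanded when the call began; what a row does not reach only later rows make up. A row lasts 1/10 s, in which the tool goes at most 50 mm and 8.59 degrees, less where a joint would pass 70% of its speed; a pose out of reach is approached as far as the arm can. A call with a gripper value outside its range is refused whole. The fingers move at their own pace and stop on an object; the grip force is fixed at half the most. Time passes only in rows, so rows that repeat a pose let the fingers close. It gives the time, the measured TCP pose, the force, the opening and the grip force at its end, in the units of the state.
- robot.sense(): the state, without advancing time (a new reading comes with each control period).
- viewer.read_camera(name): name is "scene" or "side" or "wrist"; returns a dict with "frame" (480x640x3 uint8, red, green, blue), "depth" (480x640 float32, m along the optical axis (not along the pixel's ray), 0 where there is no reading), "K" (3x3 intrinsics, pixels), "k1" (the pictures are not rectified: a ray, as slopes to the right and down, at radius r is drawn at 1 + k1 r^2 times it, then the intrinsics apply), "R" (3x3) and "t" (3): a world point X has camera coordinates R X + t; the wrist camera has in their place "mount" (4x4, takes a point from camera to tool coordinates, whose origin is the TCP and whose axes are the flange's). Camera axes: x right, y down, z forward; pixel columns grow to the right and rows downward; lengths in m; the calibration is good to about 2 mm. A picture is of the moment at which its call begins: read the wrist's pose just before it.
- robot.job_done(): hands the job in; it is judged then, once.
The state is a dict: "time": time; "joints": joint angles; "qd": joint speeds; "effort": joint torques, N m; "ee_pos": TCP position; "tool_rot": TCP orientation; "wrist_force": force on the tool from outside, world axes, zero at the start; "torque": the same for the moment, N m; "opening": finger opening in m; "grip_force": force on a finger pad.
Only numpy, scipy, OpenCV 4.12 (cv2) and the standard library are available. Lean on these libraries where they do the work, as an engineer would, in place of code of your own. Each camera call takes 0.05 s, during which the arm holds its last target. There are 200 camera calls.

## Task

The camera inspection carousel has stalled between two stations. First press the red mushroom of the emergency stop box until it locks down, then turn the carousel plate by its black hand posts until the circuit board sits under the camera and the plate clicks into that station, and last twist the mushroom clockwise so that it springs fully up again. Never turn the plate unless the stop is locked down, do not touch the board or the camera with its column, and leave the tools lying around where they are.

Things in the scene. Friction and masses are not known exactly. Their poses are not given: they have to be found in the camera images.
- stop_box: emergency stop box, grey below and yellow on top, 78 x 78 x 60 mm, fixed to the bench; a black collar (40 mm across) rises to 66 mm; on it stands the red mushroom. Origin: centre of the underside, z up; a stub aerial 56 mm high stands on its +x face
- stop_top (a point): centre of the top of the red mushroom (round head, 40 mm diameter, 24 mm tall, upright side 12 mm of that, from 6 to 18 mm above its lower face; the box's yellow top lies 42 mm below this point when the mushroom is up, 34 mm when locked down). It moves with the mushroom; vertical axis through it is the axis of turning
- stop_button (a joint): how far the mushroom is pressed, m: 0 = up, 0.008 = locked down. Pressing takes 4 to 8 N; past about 5 mm it snaps down and stays there, and pulling is not the way to free it
- stop_knob (a joint): turning of the mushroom about its vertical axis, rad, growing clockwise seen from above: 0 at rest, spring-returned, end stop at 0.85. When locked down, a cam lifts it while it is turned (about 4 mm at 0.6 rad, about 0.25 N m); past 0.6 rad it is free and springs up once it is let go
- carousel: base of the carousel, grey, 220 x 220 mm, fixed to the bench; origin on the plate's turning axis at bench height, z up, +x towards the camera column (which stands 165 mm from the axis, 30 mm square, 270 mm tall; the camera with its ring light, 70 mm across, hangs 80 mm from the axis, its lower edge 160 mm above the bench)
- turntable (a joint): angle of the plate on the carousel, rad, counter-clockwise from above; 0 or any whole turn = the board is under the camera. Starts at a positive angle under 90 degrees: the short way is clockwise. It stays where left; a spring ball clicks it in every 90 degrees and pulls it in over the last 2.5 degrees; about 3 N at a post turns it, about 8 N breaks it out of a click
- plate_center (a point): centre of the top face of the round aluminium plate, 260 mm diameter, 56 mm above the bench; turns with the plate, its x axis points at the nest that holds the board. The four nests (97 x 66 mm, radial x tangential, centred 81 mm from the axis) stand 8 mm above the plate
- post0 (a point): top of the black hand post at +45 degrees from the board's nest, counter-clockwise from above; each post is 18 mm in diameter, 50 mm tall above the plate, 105 mm from the turning axis
- post1 (a point): top of the hand post at +135 degrees from the board's nest
- post2 (a point): top of the hand post at +225 degrees from the board's nest
- post3 (a point): top of the hand post at +315 degrees from the board's nest
- board: green circuit board, 85 x 60 x 16 mm, clamped in one of the four nests, the others are empty; origin at the centre of its underside
- camera_column: column of the inspection camera with arm and camera, fixed to the carousel; origin at its foot
- screwdriver: red screwdriver, 204 x 26 x 25 mm, bystander; origin under its middle
- pliers: blue pliers, 181 x 55 x 14 mm, bystander; origin under its middle
- terminal_strip: white terminal strip, 60 x 23 x 16 mm, bystander; origin under its middle
There are look-alikes about, which are no part of the job. What is shaped like the stop_box but purple is not meant.

How it is judged:
On the way, in this order (a step that is already met when the one before it is completed fails the run):
1. the mushroom is pressed until it locks down, while the plate still stands between stations (value of joint stop_button above 0.0072 m and y of board in the frame of carousel above 0.03 m), for 0.2 s.
2. with the stop still locked, the plate clicks in with the board under the camera (value of joint stop_button above 0.0068 m and x of board in the frame of carousel above 0.05 m and y of board in the frame of carousel between -0.0033 and 0.0033 m), for 0.3 s.
3. the mushroom is twisted clockwise (value of joint stop_knob above 0.35 rad), for 0.05 s.
At the end, for the whole second after the job is handed in: The mushroom is fully up again (within 1 mm) and back at its rest angle (within 0.1 rad), and the plate is at rest in the station with the board under the camera: the board's centre within 3.3 mm (0.04 rad of turning) sideways of the line from the turning axis to the camera, on the camera's side (value of joint stop_button below 0.001 m and value of joint stop_knob below 0.1 rad and x of board in the frame of carousel above 0.05 m and y of board in the frame of carousel between -0.0033 and 0.0033 m and velocity of joint turntable between -0.05 and 0.05 rad/s); the robot touches nothing.
It fails at once if the plate is turned while the stop is not locked down (value of joint stop_button below 0.006 m and (velocity of joint turntable above 0.15 rad/s or velocity of joint turntable below -0.15 rad/s)).
It fails at once if the robot touches the circuit board (contact force between any of the fingers, the arm and board above 1 N).
It fails at once if the robot touches the camera or its column (contact force between any of the fingers, the arm and camera_column above 1 N).
It fails at once if a tool or part on the bench is shifted by more than 20 mm (distance of any of screwdriver, pliers, terminal_strip from where it was at the start of the episode above 0.02 m).
It also fails if it takes over 64 s, if anything falls off the work surface, if the arm or the gripper's body presses on something with over 40 N, if the wrist force passes 120 N, or if a joint passes its speed limit or range.

## Working session

There is one attempt and no reset: what is moved stays moved. The work goes in short steps, Python scripts to look and compute and a tool call to move; the robot and the scene stay as the last step left them, time stands still between calls to the robot, and variables do not carry over. Pictures are saved under pics/ and viewed, at most 10 in all, crops included, and the job is handed in when it is done.

Besides the shell and the picture viewer there is one more tool, called as name(argument=value, ...), one argument or row to a line, values as JSON. move_arm: Moves the arm, as the interface text tells. Its arguments: {"type":"object","properties":{"motion":{"type":"array","items":{"type":"array","items":{"type":"number"}}}},"required":["motion"]}

```bash
mkdir -p pics; cat > h.py <<'E'
import numpy as np, cv2
from cell import robot, viewer
from scipy.spatial.transform import Rotation as Ro
def cam(n):
    s=robot.sense(); c=viewer.read_camera(n)
    if n=="wrist":
        T=np.eye(4); r=np.array(s["tool_rot"])
        T[:3,:3]=Ro.from_euler('xyz',r).as_matrix() if r.size==3 else r
        T[:3,3]=s["ee_pos"]; M=T@np.array(c["mount"]); c["Rw"]=M[:3,:3]; c["o"]=M[:3,3]
    else:
        R=np.array(c["R"]); c["Rw"]=R.T; c["o"]=-R.T@np.array(c["t"])
    return c
def rays(c,uv):
    K=np.array(c["K"]); uv=np.atleast_2d(uv).astype(float)
    d=np.array([c["k1"],0,0,0,0],float) if np.isscalar(c["k1"]) else np.array([float(np.ravel(c["k1"])[0]),0,0,0,0])
    p=cv2.undistortPoints(uv[:,None],K,d)[:,0]
    return np.c_[p,np.ones(len(p))]
def plane(c,uv,z):
    d=rays(c,uv)@c["Rw"].T; return c["o"]+d*((z-c["o"][2])/d[:,2])[:,None]
def cloud(c,uv):
    uv=np.atleast_2d(uv).astype(int); D=c["depth"][uv[:,1],uv[:,0]]
    return c["o"]+(rays(c,uv)*D[:,None])@c["Rw"].T
def save(c,n): cv2.imwrite("pics/"+n,c["frame"][:,:,::-1])
E
python3 - <<'E'
from h import *
for n in ["scene","side"]:
    c=cam(n); save(c,n+"0.png"); print(n,c["o"],c["K"][0],c["k1"],(c["depth"]>0).mean())
print(robot.sense())
E
```

```text
scene [ 0.01498737 -0.5409045   1.05438831] [479.82801296   0.         327.49038037] -0.07962880930248957 0.9946061197916667
side [-0.81287513 -0.14004849  0.74316515] [564.56459119   0.         315.01061587] -0.017492462808848818 0.9922037760416667
{'time': 0.1, 'joints': array([ 2.58626236e-01,  3.85490818e-01,  6.76917095e-03, -4.46568208e-04,
       -1.19400263e+00, -2.58611086e-01]), 'qd': array([ 0.0011914 , -0.00259812,  0.00305749,  0.0029279 , -0.00020129,
       -0.00038141]), 'effort': array([-2.41840362e-04, -3.93318665e+01,  1.88929778e+01,  4.19793829e+00,
       -2.58899068e-03, -3.31562532e-06]), 'ee_pos': array([6.24479672e-01, 3.72454922e-05, 2.30325135e-01]), 'tool_rot': array([ 3.13962267e+00, -9.19339365e-05, -1.57094580e+00]), 'wrist_force': array([ 0.10410659, -0.13144598, -0.55731942]), 'torque': array([-0.01192604,  0.01497705,  0.0031214 ]), 'grip_force': 0.0, 'opening': 0.08536851591031432}
```

View pics/scene0.png

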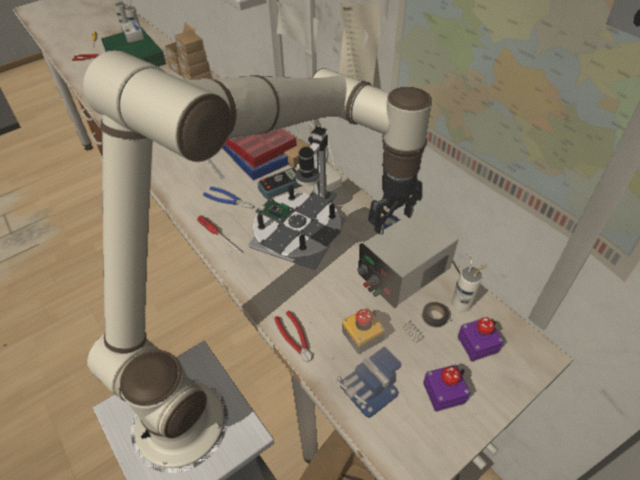

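View pics/side0.png

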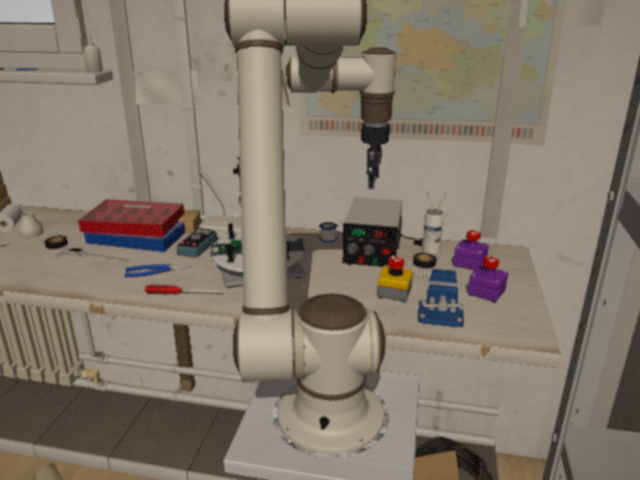

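The scene camera shows three stop boxes: yellow at (363,327), purple at (482,338) and purple at (447,386). Yellow on grey matches the description and the purple ones are excluded. The carousel is at (297,222), with the board at (277,208) and the column at (322,165). I'll measure these and confirm with an enlarged crop.

```bash
python3 - <<'E'
from h import *
c=cam("scene"); f=c["frame"]; hsv=cv2.cvtColor(f,cv2.COLOR_RGB2HSV)
a=cv2.resize(f[150:280,180:400],(800,473),interpolation=cv2.INTER_CUBIC); b=cv2.resize(f[295:365,325:405],(137,120),interpolation=cv2.INTER_CUBIC)
im=np.zeros((600,800,3),np.uint8); im[:473]=a; im[475:595,:137]=b
cv2.imwrite("pics/crop1.png",im[:,:,::-1])
def comp(m,x0,x1,y0,y1):
    q=np.zeros_like(m); q[y0:y1,x0:x1]=m[y0:y1,x0:x1]; v,u=np.nonzero(q); return np.c_[u,v]
H,S,V=[hsv[...,i].astype(int) for i in range(3)]
red=((H<8)|(H>172))&(S>130)&(V>70)
for n,(m,box) in {"mush":(red,(345,385,300,335)),"yel":((H>15)&(H<32)&(S>130)&(V>80),(335,395,300,355)),"board":((H>40)&(H<90)&(S>80),(255,300,190,225))}.items():
    p=comp(m,*box); X=cloud(c,p); print(n,len(p),"uv",p.mean(0),"med",np.median(X,0).round(4),"min",np.percentile(X,3,0).round(4),"max",np.percentile(X,97,0).round(4))
# plate/posts: cloud by height
vv,uu=np.mgrid[170:280,230:350]; p=np.c_[uu.ravel(),vv.ravel()]; X=cloud(c,p)
k=(X[:,2]>.05)&(X[:,2]<.062); Y=X[k]; print("plate",k.sum(),np.percentile(Y,[1,99],axis=0).round(3))
(cx,cy),r=cv2.minEnclosingCircle(Y[:,:2].astype(np.float32)); print("circ",cx,cy,r)
k=(X[:,2]>.085)&(X[:,2]<.112)&(np.hypot(X[:,0]-cx,X[:,1]-cy)<.14)
m=np.zeros((480,640),np.uint8); m[p[k,1],p[k,0]]=1
n,l,st,ce=cv2.connectedComponentsWithStats(m)
for i in range(1,n):
    if st[i,4]<6: continue
    v,u=np.nonzero(l==i); Z=cloud(c,np.c_[u,v]); print("post",ce[i].round(1),st[i,4],Z.mean(0).round(4),Z.max(0).round(4), np.hypot(*(Z.mean(0)[:2]-[cx,cy])).round(3))
E
```

```text
mush 106 uv [361.80188679 316.8490566 ] med [ 0.4606 -0.084   0.1004] min [ 0.4499 -0.0986  0.0933] max [ 0.4784 -0.0689  0.1046]
yel 464 uv [359.7262931  329.54310345] med [ 0.4483 -0.0962  0.0595] min [ 0.4275 -0.1209  0.0496] max [ 0.4932 -0.0478  0.0637]
board 77 uv [280.42857143 209.63636364] med [0.541  0.3682 0.0659] min [0.4959 0.3468 0.0619] max [0.5521 0.4096 0.0746]
plate 3304 [[0.424 0.182 0.051]
 [0.674 0.426 0.062]]
circ 0.5696955919265747 0.3164210021495819 0.1582033932209015
post [320.8 180.7] 47 [0.6865 0.3717 0.0978] [0.6983 0.3856 0.1116] 0.129
post [290.5 188.7] 42 [0.592  0.3986 0.0984] [0.6015 0.4085 0.1108] 0.085
post [331.5 207.2] 45 [0.6383 0.2576 0.0985] [0.6473 0.2662 0.1103] 0.09
post [259.5 217.6] 44 [0.4513 0.3511 0.0989] [0.4596 0.3587 0.1108] 0.123
post [301.8 238.8] 50 [0.4979 0.21   0.0982] [0.5063 0.2194 0.1074] 0.128
```

View pics/crop1.png

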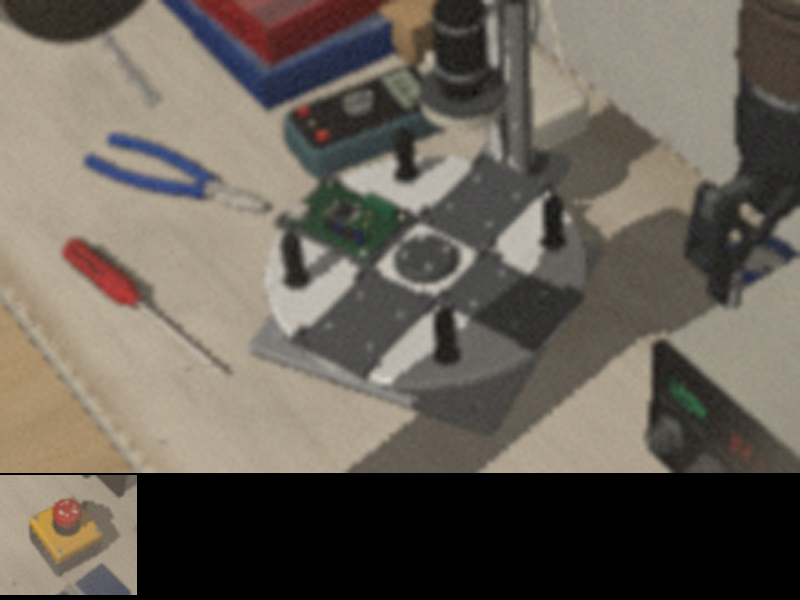

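The crop confirms the yellow box at (363,327) with its red mushroom. The carousel, its four posts, and the board on the left nest are all visible. Fits:
- **Carousel:** axis about (0.545, 0.304). All post radii are 0.105, as they should be.
- **Column:** bearing about 25°.
- **Board:** about 108°, so the plate angle is about 83°, which is under 90°.

I'll hover over the stop first and refine its position with the wrist camera.

move_arm(
  motion=[
    [-1, -45, -25, 0, 0],
    [-1, -90, -50, 0, 0],
    [-1, -130, -70, 0, 0],
    [-1, -162, -83, 0, 0],
    [-1, -162, -83, 0, 0],
    [-1, -162, -83, 0, 0],
    [-1, -162, -83, 0, 0],
  ],
)

```text
time: 0.85
ee_pos: [0.4639, -0.0827, 0.2314]
tool_rot: [-3.141, -0.0, -1.571]
wrist_force: [0.9, 0.5, 0.5]
opening: -0.0001
grip_force: 0.0
```

```bash
python3 - <<'E'
from h import *
c=cam("wrist"); f=c["frame"]; save(c,"w1.png"); hsv=cv2.cvtColor(f,cv2.COLOR_RGB2HSV)
print(robot.sense()["ee_pos"],c["o"],c["Rw"][:,2])
H,S,V=[hsv[...,i].astype(int) for i in range(3)]
m=(((H<8)|(H>172))&(S>130)&(V>70)).astype(np.uint8)
n,l,st,ce=cv2.connectedComponentsWithStats(m)
for i in range(1,n):
    if st[i,4]<150: continue
    v,u=np.nonzero(l==i);p=np.c_[u,v]; X=cloud(c,p); k=(X[:,2]>.088)
    print("red",st[i],ce[i].round(0),np.median(X,0).round(4))
    if k.sum()>50: print(cv2.minEnclosingCircle(X[k][:,:2].astype(np.float32)), np.percentile(X[k],[1,99],axis=0).round(4))
y=((H>15)&(H<32)&(S>130)&(V>80)); v,u=np.nonzero(y); X=plane(c,np.c_[u,v],.06); Z=cloud(c,np.c_[u,v]);X=X[abs(Z[:,2]-.06)<.006]
print("yellow",len(X),np.median(Z,0),cv2.minAreaRect(X[:,:2].astype(np.float32)))
E
```

```text
[ 0.46394443 -0.08260042  0.23120377] [ 0.46405278 -0.15468553  0.37333039] [-6.30860150e-04  2.81440940e-01 -9.59578345e-01]
red [ 275  192   58   60 2261] [304. 221.] [ 0.4696 -0.0866  0.1003]
((0.4682568311691284, -0.10994887351989746), 0.04503374919295311) [[ 0.4527 -0.1028  0.0898]
 [ 0.4885 -0.0667  0.1028]]
red [157 245  15  28 328] [164. 259.] [ 0.5784 -0.048   0.0688]
red [ 412  259   48   94 1240] [433. 304.] [0.3532 0.0141 0.0126]
red [ 447  264   28  105 1276] [464. 316.] [0.3216 0.027  0.0126]
red [131 299  14  33 300] [138. 315.] [ 0.5838 -0.0234  0.1131]
((0.5241443514823914, -0.08365244418382645), 0.0931413546204567) [[ 0.5822 -0.0348  0.1037]
 [ 0.5846 -0.0134  0.1257]]
red [189 311  15  15 157] [197. 318.] [0.5655 0.0159 0.0401]
yellow 6385 [ 0.46878594 -0.09658338  0.05912861] ((0.47064027190208435, -0.08444806188344955), (0.07604662328958511, 0.07620057463645935), 82.98878479003906)
```

View pics/w1.png

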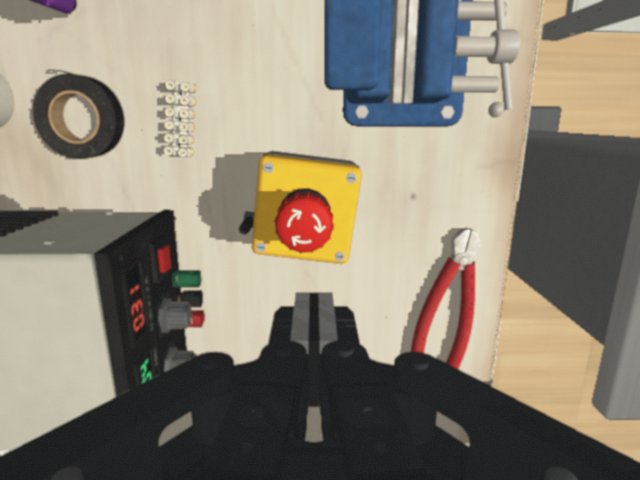

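The wrist view shows the yellow box with the mushroom at (304,221); the vise, power supply and red pliers are clear of the descent. The yellow top measures 76 mm square and is centred on (0.470, -0.0845), with the mushroom top at 0.102, all consistent with the sizes given. Pressing now.

move_arm(
  motion=[
    [-1, 6, -2, -40, 0],
    [-1, 6, -2, -80, 0],
    [-1, 6, -2, -110, 0],
    [-1, 6, -2, -122, 0],
    [-1, 6, -2, -128, 0],
    [-1, 6, -2, -130, 0],
    [-1, 6, -2, -132, 0],
    [-1, 6, -2, -134, 0],
    [-1, 6, -2, -136, 0],
    [-1, 6, -2, -138, 0],
    [-1, 6, -2, -139, 0],
    [-1, 6, -2, -139, 0],
  ],
)

```text
time: 2.1
ee_pos: [0.4702, -0.0849, 0.0942]
tool_rot: [-3.139, -0.0, -1.57]
wrist_force: [-2.4, 1.2, 12.2]
opening: 0.0001
grip_force: 5.9
```

move_arm(
  motion=[
    [-1, 0, 0, 0, 0],
    [-1, 0, 0, 20, 0],
    [-1, 0, 0, 60, 0],
    [-1, -6, 2, 105, 0],
    [-1, -6, 2, 139, 0],
    [-1, -6, 2, 139, 0],
  ],
)

```text
time: 2.7
ee_pos: [0.4661, -0.0829, 0.2367]
tool_rot: [-3.129, 0.0, -1.57]
wrist_force: [-0.1, -0.5, -0.8]
opening: -0.0001
grip_force: 0.0
```

```bash
python3 - <<'E'
from h import *
c=cam("wrist"); f=c["frame"]; hsv=cv2.cvtColor(f,cv2.COLOR_RGB2HSV)
print(robot.sense()["ee_pos"])
H,S,V=[hsv[...,i].astype(int) for i in range(3)]
m=(((H<8)|(H>172))&(S>130)&(V>70)).astype(np.uint8)
v,u=np.nonzero(m[180:260,260:350]); X=cloud(c,np.c_[u+260,v+180]); print(np.percentile(X,[5,50,95],axis=0).round(4))
E
```

```text
[ 0.46437031 -0.08275267  0.23380542]
[[ 0.4548 -0.1012  0.0846]
 [ 0.4696 -0.0865  0.0922]
 [ 0.4857 -0.0691  0.0941]]
```

The mushroom sits 8 mm lower, so it is locked. Moving to hover at the post at 243°, which is on the side away from the camera.

move_arm(
  motion=[
    [-0.3, 5, 45, 0, -4],
    [-0.3, 10, 90, 0, -8],
    [-0.3, 15, 140, 0, -13],
    [-0.3, 20, 185, 0, -18],
    [-0.3, 26, 235, 0, -23],
    [-0.3, 30, 265, 0, -26.5],
    [-0.3, 34, 293, 0, -26.5],
    [-0.3, 34, 293, 0, -26.5],
    [-0.3, 34, 293, 0, -26.5],
  ],
)

```text
time: 3.65
ee_pos: [0.4963, 0.21, 0.2296]
tool_rot: [3.14, -0.003, -2.032]
wrist_force: [-0.6, -0.9, 0.6]
opening: 0.0303
grip_force: 0.0
```

```bash
python3 - <<'E'
from h import *
s=robot.sense(); c=cam("wrist"); save(c,"w2.png"); print(s["ee_pos"],s["tool_rot"],s["opening"],c["o"])
v,u=np.mgrid[0:480:1,0:640:1]; p=np.c_[u.ravel(),v.ravel()]; X=cloud(c,p)
k=(X[:,2]>.1)&(X[:,2]<.111)&(np.hypot(X[:,0]-.545,X[:,1]-.304)<.135)
m=np.zeros((480,640),np.uint8); m[p[k,1],p[k,0]]=1
n,l,st,ce=cv2.connectedComponentsWithStats(m)
for i in range(1,n):
    if st[i,4]<60: continue
    a,b=np.nonzero(l==i); Z=cloud(c,np.c_[b,a]); q=plane(c,np.c_[b,a],.106)[:,:2]; print("post",st[i],ce[i].round(0),np.median(Z,0).round(4),cv2.minEnclosingCircle(q.astype(np.float32)))
k=(X[:,2]>.053)&(X[:,2]<.059); Y=X[k]; d=np.hypot(Y[:,0]-.545,Y[:,1]-.304); Y=Y[d<.15]
print("rim r",np.percentile(np.hypot(Y[:,0]-.545,Y[:,1]-.304),[50,99,99.9]))
E
```

```text
[0.4962755  0.21002697 0.22958057] [ 3.13986900e+00 -2.88965607e-03 -2.03246518e+00] 0.03029536816718266 [0.46507085 0.14581427 0.37170406]
post [296 226  23  22 393] [307. 237.] [0.502  0.2127 0.1043] ((0.5017210841178894, 0.21201172471046448), 0.0077483560889959335)
rim r [0.09295018 0.12700612 0.1298331 ]
```

View pics/w2.png

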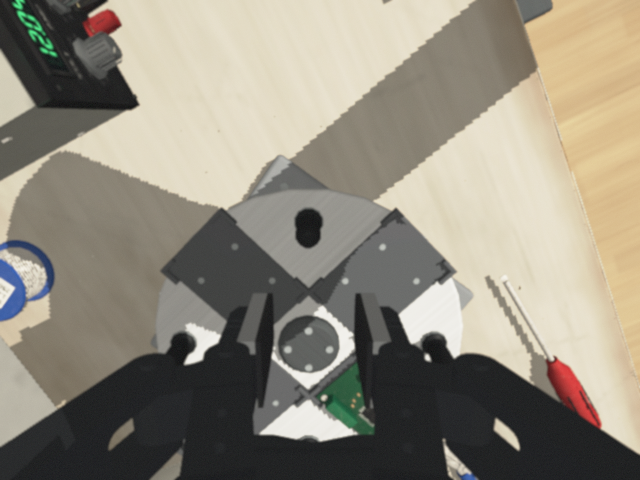

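The wrist view shows the post at (307,237), the hub at (308,342), and the board at (345,398), well away from the fingers. The post top is at (0.502, 0.212, 0.104), a good match. I'll compute the hub and arc, then descend.

```bash
python3 - <<'E'
from h import *
c=cam("wrist"); f=c["frame"]
print("hub",plane(c,[[308,343]],.058).round(4), cloud(c,[[308,343]]).round(4))
c=cam("scene")
v,u=np.mgrid[100:260,230:360]; p=np.c_[u.ravel(),v.ravel()]; X=cloud(c,p)
k=(X[:,2]>.12)&(X[:,2]<.25)&(np.hypot(X[:,0]-.545,X[:,1]-.304)>.13)&(np.hypot(X[:,0]-.69,X[:,1]-.373)<.04)
Y=X[k]; print("col",k.sum(),Y.mean(0).round(4),np.percentile(Y,[2,98],axis=0).round(4))
ctr=np.array([.5455,.3035]); r=.105
for a in range(0,91,10):
    t=np.radians(243.5-a); print(a,(ctr+r*np.array([np.cos(t),np.sin(t)])-[.5015,.212]).round(4)*1000)
E
```

```text
hub [[0.5498 0.3065 0.058 ]] [[0.5478 0.3027 0.0654]]
col 347 [0.6869 0.3726 0.2029] [[0.663  0.3595 0.136 ]
 [0.713  0.3879 0.2494]]
0 [-2.9 -2.5]
10 [-18.5   7.1]
20 [-32.2  19.2]
30 [-43.6  33.5]
40 [-52.3  49.6]
50 [-58.1  67. ]
60 [-60.8  85.1]
70 [-60.3 103.4]
80 [-56.7 121.3]
90 [-50.  138.4]
```

move_arm(
  motion=[
    [-0.3, 5, 2, -40, 0],
    [-0.3, 5, 2, -80, 0],
    [-0.3, 5, 2, -110, 0],
    [-0.3, 5, 2, -130, 0],
    [-0.3, 5, 2, -142, 0],
    [-0.3, 5, 2, -154, 0],
    [-0.3, 5, 2, -154, 0],
  ],
)

```text
time: 4.5
ee_pos: [0.5015, 0.2113, 0.0764]
tool_rot: [3.141, -0.002, -2.034]
wrist_force: [-1.0, -0.0, 0.3]
opening: 0.0295
grip_force: 0.0
```

move_arm(
  motion=[
    [-0.3, -4, 2, 0, -2.5],
    [-0.3, -8, 4.5, 0, -5],
    [-0.3, -15.5, 9.5, 0, -10],
    [-0.3, -22.5, 15.5, 0, -15],
    [-0.3, -29.5, 21.5, 0, -20],
    [-0.3, -35.5, 28.5, 0, -25],
    [-0.3, -40.5, 36, 0, -30],
    [-0.3, -45.5, 44, 0, -35],
    [-0.3, -49.5, 52, 0, -40],
    [-0.3, -52.5, 60.5, 0, -45],
    [-0.3, -55, 69.5, 0, -50],
    [-0.3, -57, 78.5, 0, -55],
    [-0.3, -58, 87.5, 0, -60],
    [-0.3, -58, 96.5, 0, -65],
    [-0.3, -57.5, 106, 0, -70],
    [-0.3, -57.5, 106, 0, -70],
    [-0.3, -57.5, 106, 0, -70],
  ],
)

```text
time: 6.2
ee_pos: [0.445, 0.3187, 0.0783]
tool_rot: [3.139, 0.001, 3.03]
wrist_force: [-0.1, 1.1, -0.6]
opening: 0.03
grip_force: 0.0
```

```bash
cat > look.py <<'E'
from h import *
import sys
s=robot.sense(); print(s["ee_pos"],s["wrist_force"])
c=cam("scene"); f=c["frame"]
b=cv2.resize(f[150:280,180:400],(800,473),interpolation=cv2.INTER_CUBIC)
cv2.imwrite("pics/"+sys.argv[1],b[:,:,::-1])
v,u=np.mgrid[160:280,230:350]; p=np.c_[u.ravel(),v.ravel()]; X=cloud(c,p)
k=(X[:,2]>.085)&(X[:,2]<.112)&(abs(np.hypot(X[:,0]-.5455,X[:,1]-.3042)-.105)<.014)
m=np.zeros((480,640),np.uint8); m[p[k,1],p[k,0]]=1
n,l,st,ce=cv2.connectedComponentsWithStats(m)
for i in range(1,n):
    if st[i,4]<12: continue
    a,b=np.nonzero(l==i); Z=cloud(c,np.c_[b,a]).mean(0); d=Z-[.545,.304,0]; print("post",ce[i].round(0),st[i,4],Z.round(4),"r",np.hypot(*d[:2]).round(4),"ang",np.degrees(np.arctan2(d[1],d[0])).round(1))
# base plate outline (z~ below plate): edges orientation
E
python3 look.py s3.png
```

```text
[0.44503949 0.31865902 0.07827262] [-0.122824    1.12711608 -0.57978445]
post [277. 192.] 42 [0.5519 0.4095 0.0979] r 0.1057 ang 86.3
post [326. 198.] 41 [0.6502 0.2979 0.0983] r 0.1054 ang -3.3
post [258. 223.] 25 [0.4377 0.3353 0.0981] r 0.1118 ang 163.7
post [266. 231.] 49 [0.4373 0.2961 0.0969] r 0.108 ang -175.8
post [316. 234.] 47 [0.5388 0.1996 0.0992] r 0.1046 ang -93.4
```

View pics/s3.png

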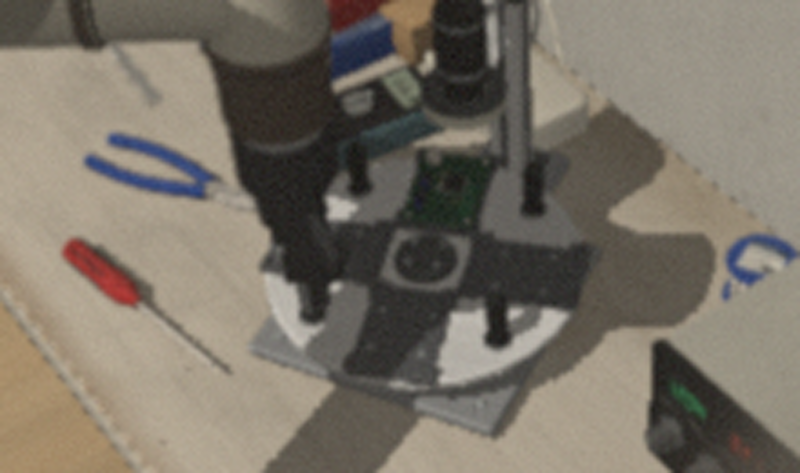

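The crop shows the board at (450,190), still about 15° short of the camera line, with the fingers around the post at (315,290). Next I'll measure the exact camera direction from the column and the base square.

```bash
cat > ang.py <<'E'
from h import *
from scipy.optimize import brentq
c=cam("scene"); ctr=np.array([.5455,.3042])
v,u=np.mgrid[130:290,220:360]; p=np.c_[u.ravel(),v.ravel()]; X=cloud(c,p)
# column rows
res=[]
for row in range(145,192,2):
    q=np.c_[np.arange(300,350),np.full(50,row)]; Y=cloud(c,q)
    g=np.hypot(Y[:,0]-.694,Y[:,1]-.374)<.035
    g&=(Y[:,2]>.08)&(Y[:,2]<.235)
    if g.sum()<5: continue
    d=(rays(c,[[q[g,0].mean(),row]])@c["Rw"].T)[0,:2]; d/=np.hypot(*d); o=c["o"][:2]
    b=d@(o-ctr); t=-b+np.sqrt(b*b-((o-ctr)@(o-ctr)-.165**2)); P=o+t*d
    res.append((row,g.sum(),q[g,0].min(),np.degrees(np.arctan2(*(P-ctr)[::-1])).round(1)))
print(res)
r=np.hypot(*(X[:,:2]-ctr).T)
k=(X[:,2]>.012)&(X[:,2]<.05)&(r>.128)&(r<.165); B=X[k]; print("base z",np.percentile(B[:,2],[5,25,50,75,95]).round(3),len(B))
m=np.zeros((480,640),np.uint8); m[p[k,1],p[k,0]]=1
th=np.degrees(np.arctan2(B[:,1]-ctr[1],B[:,0]-ctr[0]))
zt=np.percentile(B[:,2],75); T=B[abs(B[:,2]-zt)<.006]
best=[]
for a in np.arange(10,45,.5):
    A=np.radians(a); R=np.array([[np.cos(A),np.sin(A)],[-np.sin(A),np.cos(A)]]); Q=np.abs((T[:,:2]-ctr)@R.T)
    best.append(((np.max(Q,1)>.111).mean(),a))
print(sorted(best)[:6],cv2.minAreaRect(T[:,:2].astype(np.float32)))
E
python3 ang.py
```

```text
[(147, np.int64(7), np.int64(319), np.float64(24.9)), (149, np.int64(10), np.int64(316), np.float64(26.6)), (151, np.int64(9), np.int64(317), np.float64(26.1)), (153, np.int64(10), np.int64(316), np.float64(26.7)), (155, np.int64(12), np.int64(314), np.float64(27.9)), (157, np.int64(12), np.int64(314), np.float64(28.0)), (159, np.int64(12), np.int64(314), np.float64(28.1)), (161, np.int64(12), np.int64(314), np.float64(28.1)), (163, np.int64(12), np.int64(314), np.float64(28.2)), (165, np.int64(11), np.int64(315), np.float64(27.7)), (167, np.int64(11), np.int64(315), np.float64(27.7)), (169, np.int64(8), np.int64(318), np.float64(26.0)), (171, np.int64(7), np.int64(319), np.float64(25.5)), (173, np.int64(6), np.int64(320), np.float64(25.0)), (175, np.int64(8), np.int64(319), np.float64(25.0)), (177, np.int64(8), np.int64(319), np.float64(25.1)), (179, np.int64(8), np.int64(319), np.float64(25.1)), (181, np.int64(8), np.int64(318), np.float64(26.4)), (183, np.int64(9), np.int64(316), np.float64(28.3)), (185, np.int64(5), np.int64(319), np.float64(27.1))]
base z [0.013 0.016 0.019 0.021 0.045] 205
[(np.float64(0.03546099290780142), np.float64(26.5)), (np.float64(0.03546099290780142), np.float64(27.0)), (np.float64(0.03546099290780142), np.float64(27.5)), (np.float64(0.03546099290780142), np.float64(28.0)), (np.float64(0.0425531914893617), np.float64(28.5)), (np.float64(0.04964539007092199), np.float64(26.0))] ((0.5681380033493042, 0.3172324299812317), (0.2674253582954407, 0.219061940908432), 27.713085174560547)
```

Camera direction is 25–27° (column 25.1°, base square 27°), and the board is at 41.5°. Moving on another 13°, then fine steps.

move_arm(
  motion=[
    [-0.3, 0.6, 4.5, 0, -2.5],
    [-0.3, 1.5, 9, 0, -5],
    [-0.3, 2.6, 13.5, 0, -7.5],
    [-0.3, 3.7, 17.8, 0, -10],
    [-0.3, 4.8, 21.5, 0, -12],
    [-0.3, 5.4, 23, 0, -13],
    [-0.3, 5.4, 23, 0, -13],
    [-0.3, 5.4, 23, 0, -13],
  ],
)

```text
time: 7.1
ee_pos: [0.45, 0.3412, 0.0774]
tool_rot: [3.141, 0.0, 2.802]
wrist_force: [-0.2, -1.6, -0.3]
opening: 0.0301
grip_force: 0.0
```

```bash
python3 look.py s4.png
```

```text
[0.45002974 0.34123384 0.07742019] [-0.23691728 -1.62755712 -0.31304663]
post [284. 190.] 42 [0.5738 0.4045 0.0985] r 0.1045 ang 74.0
post [330. 203.] 42 [0.6459 0.2756 0.0988] r 0.1048 ang -15.7
post [262. 227.] 40 [0.4386 0.3172 0.0976] r 0.1073 ang 172.9
post [309. 237.] 49 [0.516  0.2035 0.0986] r 0.1046 ang -106.1
```

Board at 29°. Fine steps of 1° follow.

move_arm(
  motion=[
    [-0.3, 0.3, 0.9, 0, -0.5],
    [-0.3, 0.6, 1.7, 0, -1],
    [-0.3, 0.9, 2.6, 0, -1.5],
    [-0.3, 0.9, 2.6, 0, -1.5],
    [-0.3, 0.9, 2.6, 0, -1.5],
  ],
)

```text
time: 7.65
ee_pos: [0.4508, 0.3437, 0.0773]
tool_rot: [3.142, -0.0, 2.775]
wrist_force: [0.0, -0.8, 0.1]
opening: 0.0295
grip_force: 0.0
```

```bash
python3 look.py s5.png
```

```text
[0.45076562 0.34367606 0.07727913] [ 0.03182442 -0.76607492  0.12637301]
post [285. 190.] 41 [0.5767 0.4046 0.0976] r 0.1055 ang 72.5
post [330. 203.] 44 [0.6446 0.2736 0.0983] r 0.1041 ang -17.0
post [262. 226.] 41 [0.4384 0.3203 0.0967] r 0.1078 ang 171.3
post [308. 237.] 52 [0.5147 0.204  0.0981] r 0.1045 ang -106.8
```

move_arm(
  motion=[
    [-0.3, 0.3, 0.9, 0, -0.5],
    [-0.3, 0.6, 1.7, 0, -1],
    [-0.3, 0.6, 1.7, 0, -1],
    [-0.3, 0.6, 1.7, 0, -1],
  ],
)

```text
time: 8.1
ee_pos: [0.4513, 0.345, 0.0773]
tool_rot: [-3.141, -0.0, 2.758]
wrist_force: [0.7, -0.7, 0.2]
opening: 0.0298
grip_force: 0.6
```

```bash
python3 look.py s6.png
```

```text
[0.45127969 0.34500982 0.0772828 ] [ 0.70217021 -0.6888086   0.23639171]
post [285. 190.] 41 [0.5773 0.4048 0.0982] r 0.1058 ang 72.3
post [330. 203.] 42 [0.6449 0.2734 0.0983] r 0.1045 ang -17.0
post [262. 226.] 40 [0.4393 0.3215 0.0967] r 0.1072 ang 170.6
post [308. 237.] 50 [0.5147 0.2044 0.0981] r 0.1041 ang -106.9
```

The plate didn't follow the last step, so it may have clicked in. Testing with a further small push.

move_arm(
  motion=[
    [-0.3, 0.3, 0.9, 0, -0.5],
    [-0.3, 0.6, 1.7, 0, -1],
    [-0.3, 0.6, 1.7, 0, -1],
    [-0.3, 0.6, 1.7, 0, -1],
  ],
)

```text
time: 8.55
ee_pos: [0.4516, 0.3454, 0.0772]
tool_rot: [-3.138, -0.0, 2.74]
wrist_force: [-0.2, -5.5, 3.3]
opening: 0.0298
grip_force: 2.4
```

```bash
python3 look.py s7.png; python3 ang.py | tail -1
```

```text
[0.4515659  0.34538961 0.07717363] [-0.16774028 -5.53574017  3.3263741 ]
post [285. 190.] 42 [0.5769 0.4043 0.0984] r 0.1052 ang 72.4
post [330. 203.] 42 [0.645  0.2732 0.0986] r 0.1047 ang -17.1
post [262. 226.] 41 [0.4397 0.3221 0.0971] r 0.1068 ang 170.2
post [308. 237.] 49 [0.5137 0.2042 0.098 ] r 0.1046 ang -107.4
[(np.float64(0.03592814371257485), np.float64(27.0)), (np.float64(0.041916167664670656), np.float64(26.5)), (np.float64(0.059880239520958084), np.float64(26.0)), (np.float64(0.059880239520958084), np.float64(27.5)), (np.float64(0.059880239520958084), np.float64(28.0)), (np.float64(0.059880239520958084), np.float64(28.5))] ((0.5666226148605347, 0.31756019592285156), (0.2672964334487915, 0.22098229825496674), 27.94790267944336)
```

The force rose to 5.5 N, above the 3 N turning force, with no motion. That means the plate is clicked in at 27.7°, matching the base fit of about 27.5°. Backing off to the middle of the slack and lifting out.

move_arm(
  motion=[
    [-0.3, -0.9, -2.6, 0, 0],
    [-0.3, -2.5, -6.8, 0, 0],
    [-0.3, -2.5, -6.8, 0, 0],
    [-0.3, -2.5, -6.8, 0, 0],
    [-0.3, -2.5, -6.8, 0, 0],
  ],
)

```text
time: 9.15
ee_pos: [0.4496, 0.3406, 0.0774]
tool_rot: [3.141, 0.0, 2.74]
wrist_force: [-0.4, 0.3, 1.4]
opening: 0.0302
grip_force: 0.0
```

```bash
python3 look.py s8.png
```

```text
[0.44958825 0.34064008 0.07740411] [-0.3553157   0.31100664  1.36945033]
post [285. 190.] 41 [0.577  0.4045 0.0985] r 0.1055 ang 72.3
post [330. 203.] 40 [0.6452 0.2739 0.0983] r 0.1046 ang -16.7
post [262. 227.] 40 [0.437  0.3176 0.0962] r 0.1088 ang 172.8
post [308. 237.] 51 [0.5142 0.2046 0.0984] r 0.1041 ang -107.2
```

move_arm(
  motion=[
    [-0.3, 0, 0, 20, 0],
    [-0.3, 0, 0, 60, 0],
    [-0.3, 0, 0, 105, 0],
    [-0.3, 0, 0, 140, 0],
    [0.2, 3, -35, 145, 8],
    [0.5, 6, -80, 145, 16],
    [1, 8, -125, 145, 24],
    [1, 10, -170, 145, 32],
    [1, 12, -215, 145, 40],
    [1, 14, -260, 145, 48],
    [1, 16, -300, 145, 56],
    [1, 18, -340, 145, 64],
    [1, 20, -380, 145, 72],
    [1, 20.5, -410, 145, 80],
    [1, 20.5, -425, 145, 88],
    [1, 20.5, -425, 145, 96],
    [1, 20.5, -425, 145, 104],
    [1, 20.5, -425, 145, 112],
    [1, 20.5, -425, 145, 113],
    [1, 20.5, -425, 145, 113],
  ],
)

```text
time: 11.2
ee_pos: [0.47, -0.0847, 0.2224]
tool_rot: [-3.141, 0.0, -1.573]
wrist_force: [0.1, -0.0, 0.3]
opening: 0.0853
grip_force: 0.0
```

```bash
python3 look.py s9.png; python3 - <<'E'
from h import *
print(robot.sense()["tool_rot"],robot.sense()["joints"])
c=cam("wrist"); f=c["frame"]; hsv=cv2.cvtColor(f,cv2.COLOR_RGB2HSV)
H,S,V=[hsv[...,i].astype(int) for i in range(3)]
m=(((H<8)|(H>172))&(S>130)&(V>70)); y=((H>15)&(H<32)&(S>130)&(V>80)); v,u=np.nonzero(y); p=np.c_[u,v]; Z=cloud(c,p);X=plane(c,p,.06)[(abs(Z[:,2]-.06)<.006)]
print(cv2.minAreaRect(X[:,:2].astype(np.float32)))
v,u=np.nonzero(m); Z=cloud(c,np.c_[u,v]); Z=Z[np.hypot(Z[:,0]-.47,Z[:,1]+.085)<.03]; print(np.percentile(Z,[2,50,98],axis=0).round(4))
E
```

```text
[ 0.47002804 -0.08470418  0.2223572 ] [ 0.13169152 -0.02920138  0.27099386]
post [285. 190.] 44 [0.5765 0.4039 0.098 ] r 0.1048 ang 72.5
post [330. 203.] 39 [0.6452 0.2737 0.0991] r 0.1047 ang -16.8
post [261. 222.] 48 [0.4449 0.3354 0.0979] r 0.1049 ang 162.6
post [308. 237.] 50 [0.514  0.2043 0.0982] r 0.1045 ang -107.3
[-3.14147996e+00  8.49857172e-05 -1.57297089e+00] [ 1.62920287e-01  1.39621317e-01 -3.54293306e-01 -7.41798858e-05
 -1.07675658e+00 -1.65059688e-01]
((0.4706222116947174, -0.08447865396738052), (0.07617196440696716, 0.07615642994642258), 82.8541488647461)
[[ 0.4535 -0.1023  0.0799]
 [ 0.4703 -0.0864  0.0923]
 [ 0.4877 -0.0673  0.0943]]
```

View pics/s9.png

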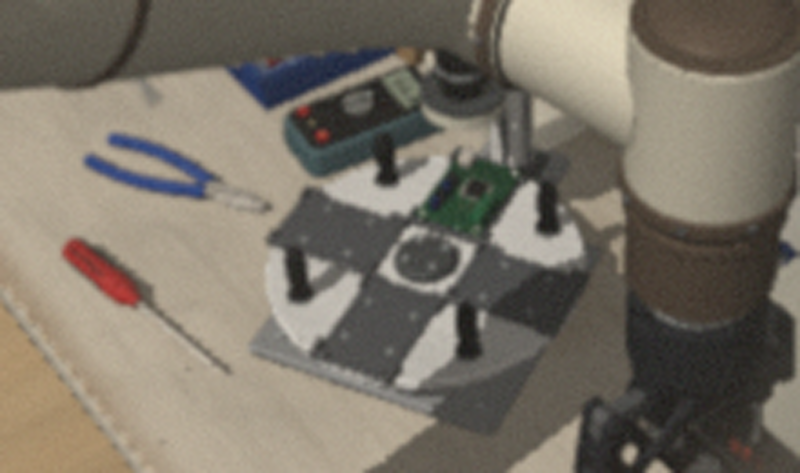

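The crop shows the board at (470,190), pointing at the column under the camera, and the plate holding at 27.7° with the mushroom still locked (0.092 measured). Now descend over the mushroom and grip it.

move_arm(
  motion=[
    [1, 0.5, 0, -40, 0],
    [1, 0.5, 0, -80, 0],
    [1, 0.5, 0, -115, 0],
    [1, 0.5, 0, -135, 0],
    [1, 0.5, 0, -148, 0],
    [1, 0.5, 0, -158, 0],
    [1, 0.5, 0, -158, 0],
    [-1, 0.5, 0, -158, 0],
    [-1, 0.5, 0, -158, 0],
    [-1, 0.5, 0, -158, 0],
    [-1, 0.5, 0, -158, 0],
    [-1, 0.5, 0, -158, 0],
  ],
)

```text
time: 12.5
ee_pos: [0.4708, -0.0847, 0.0654]
tool_rot: [-3.14, 0.0, -1.571]
wrist_force: [-2.1, 0.5, 4.2]
opening: 0.0377
grip_force: 59.7
```

move_arm(
  motion=[
    [-1, 0, 0, 0.3, -4],
    [-1, 0, 0, 0.7, -8],
    [-1, 0, 0, 1.2, -12],
    [-1, 0, 0, 1.7, -16],
    [-1, 0, 0, 2.2, -20],
    [-1, 0, 0, 2.7, -24],
    [-1, 0, 0, 3.2, -28],
    [-1, 0, 0, 3.7, -32],
    [-1, 0, 0, 4.2, -36],
    [-1, 0, 0, 4.6, -40],
    [-1, 0, 0, 4.8, -42],
    [-1, 0, 0, 4.8, -42],
    [-1, 0, 0, 4.8, -42],
  ],
)

```text
time: 13.8
ee_pos: [0.4694, -0.0843, 0.071]
tool_rot: [3.14, -0.001, -2.302]
wrist_force: [-7.8, 5.3, 14.5]
opening: 0.0377
grip_force: 61.3
```

move_arm(
  motion=[
    [-0.05, 0, 0, 2, 0],
    [0.3, 0, 0, 2, 0],
    [1, 0, 0, 2, 0],
    [1, 0, 0, 2, 0],
    [1, 0, 0, 2, 0],
    [1, 0, 0, 2, 0],
    [1, 0, 0, 30, 0],
    [1, 0, 0, 70, 0],
    [1, 0, 0, 115, 0],
    [1, 0, 0, 155, 8],
    [1, 0, 0, 155, 16],
    [1, 0, 0, 155, 24],
    [1, 0, 0, 155, 32],
    [1, 0, 0, 155, 40],
    [1, 0, 0, 155, 42],
    [1, 0, 0, 155, 42],
  ],
)

```text
time: 15.4
ee_pos: [0.4704, -0.0848, 0.224]
tool_rot: [3.141, 0.0, -1.571]
wrist_force: [0.1, -1.0, 0.2]
opening: 0.0853
grip_force: 0.0
```

```bash
python3 look.py s10.png; python3 - <<'E'
from h import *
c=cam("wrist"); f=c["frame"]; save(c,"w3.png"); hsv=cv2.cvtColor(f,cv2.COLOR_RGB2HSV)
H,S,V=[hsv[...,i].astype(int) for i in range(3)]
m=(((H<8)|(H>172))&(S>130)&(V>70))
v,u=np.nonzero(m); Z=cloud(c,np.c_[u,v]); Z=Z[np.hypot(Z[:,0]-.47,Z[:,1]+.085)<.03]; print(np.percentile(Z,[2,50,98],axis=0).round(4))
E
```

```text
[ 0.4703856  -0.08479531  0.2239678 ] [ 0.13804217 -1.02578345  0.21480881]
post [285. 190.] 43 [0.577  0.4046 0.0979] r 0.1056 ang 72.4
post [330. 203.] 41 [0.6451 0.2735 0.0983] r 0.1047 ang -16.9
post [261. 222.] 45 [0.4452 0.3354 0.0989] r 0.1047 ang 162.5
post [308. 237.] 53 [0.5139 0.2042 0.0981] r 0.1045 ang -107.3
[[ 0.4535 -0.1023  0.0875]
 [ 0.47   -0.0866  0.1003]
 [ 0.4877 -0.0672  0.1025]]
```

View pics/w3.png

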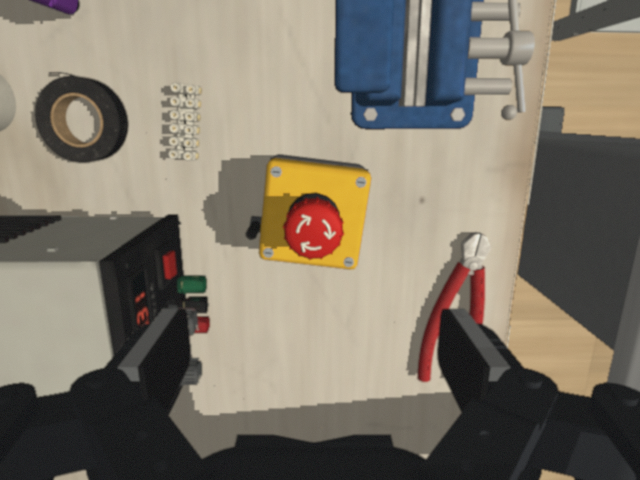

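The mushroom at (313,226) is back at its original height of 0.1003, with its arrows in the rest orientation. The plate hasn't moved and the gripper is clear, so I'm handing in.

```bash
python3 -c "
from cell import robot
print(robot.job_done())"
```

```text
the job is handed in; nothing more can be done
None
```

I pressed the stop until it locked, turned the carousel until it clicked in with the board under the camera, then twisted the mushroom so it sprang back up. The job is handed in at about 15 s of the 64 s allowed; the interface returned no verdict.

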